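# Lock the camera stand's post with the T-handle hex key

## Robot

A 6-joint arm with a two-finger parallel gripper is mounted at the origin on the work surface. World frame = base frame: x ahead of the robot, y to its left, z up, the work surface at z = 0. Lengths are in mm, angles in rad, forces in N, time in s.
With the tool pointing down it reaches from about 400 to 825 mm from the base axis. Payload 7 kg.
Tool frame: the origin (TCP) lies on the front face of the gripper's body, between the roots of the fingers; the fingertips stand 73 mm ahead of it and the grasp point (between the pads) lies 54 mm ahead of it; z points along the fingers, y is the direction in which the jaws open and shut (so a half turn about z gives the same grasp; the last joint's range is limited). The gripper opens to 85 mm and grips with 20 to 120 N. Pads are 22 mm wide; open, the fingers measure 114 mm over their backs; the gripper's body (76 mm by 85 mm) begins 54 mm behind the grasp point. The pads swing forward as they close: fully open they stand 13 mm farther back than shut.
Start: joints at [-1.006, 0.359, 0.012, 0, -1.224, -0.288], TCP at [184.437, -649.291, 303.902] pointing down, gripper open.
Joint ranges: [-3.07, 3.07], [-1.43, 2.12], [-1.02, 1.25], [-3.03, 1.67], [-3.05, -0], [-3.03, 3.03]. Speed limits (rad/s): [2.39, 2.39, 3.01, 3.14, 3.14, 3.14].

## Interface

Orientations are given as a rotation vector (axis times angle).
In Python, from workcell import env gives the robot as it stands. The module is installed in compiled form; this text tells all that it offers. Calls block until the motion is done:
- env.move_pose(position, orientation): joint-space move of the TCP to a pose.
- env.move_straight(position, frame=None, speed=150, max_force=None): straight line of the TCP; frame=None keeps the orientation; speed is the mean speed in mm/s. With max_force (N) it stops when the force on the tool has changed by that much, and returns True; else False.
- env.goto_joints(angles): joint-space move.
- env.let_go() and env.clamp(): open the fingers fully, or close them until they stop; the grip force is fixed at half the most.
- env.dwell(seconds).
- env.solve_ik(position, orientation): joint angles nearest the present ones, or None.
- env.sense(): the state.
- env.snapshot(name): name is "scene" or "top"; returns the picture (420x560x3 uint8, blue, green, red); there is no depth.
- env.get_calibration(name): a dict with "vfov" (degrees; the focal length in pixels is half the picture's height over the tangent of half this angle, whatever the lens; pixels are square), "cx", "cy" (the principal point, pixels), "k1" (the pictures are not rectified: a ray, as slopes to the right and down, at radius r is drawn at 1 + k1 r^2 times it, then the intrinsics apply), "extrinsics" (4x4, takes a point from camera to world coordinates). Camera axes: x right, y down, z forward; pixel columns grow to the right and rows downward; lengths in mm; the calibration is good to about 2 mm. A picture is of the moment at which its call begins. get_calibration takes no time and is no camera call.
A pose or a line that the arm cannot do raises env.PlanningError and nothing moves.
- env.sign_off(): hands the job in, once; it reports no verdict.
The state is a dict: "clock": time; "qpos": joint angles; "qd": joint speeds; "joint_efforts": joint torques, N m; "position": TCP position; "tcp_rot": TCP orientation; "ft_force": force on the tool from outside, world axes, zero at the start; "moment": the same for the moment, N m; "opening": opening from 0.0 (shut) to 1.0 (fully open).
Only numpy, scipy, OpenCV 4.12 (cv2) and the standard library are available. Lean on these libraries where they do the work, as an engineer would, in place of code of your own. Each camera call takes 0.05 s, during which the arm holds its last target. There are 200 camera calls.

## Task

The camera stand's post clamp was left loose: take the large T-handle hex key from its rack, push it fully home in the recessed screw on the sloping face of the stand's foot before you turn anything, and, keeping it home, tighten the screw clockwise until it stops. Then draw the key straight out and stand it back in its hole of the rack, down on its shoulder. Leave the small key, mouse, slide box and jar where they are.

Things in the scene. Friction and masses are not known exactly. Their poses are not given: they have to be found in the camera images.
- hex_key: large T-handle hex key, 107 mm, 0.16 kg: steel hex blade 12 mm across flats, 65 mm long; black neck 22 mm dia, 14 mm long, its lower face the shoulder; black bar handle 80 x 24 x 28 mm at z = 79 to 107 mm. Origin: centre of the blade's tip; z up the blade to the handle, x along the bar and at a hexagon corner, y across the 24 mm width (grip here). Starts upright in a rack hole, on its shoulder
- small_key: the small T-handle key in the other hole of the rack: same form, blade 6 mm across flats, bar 50 x 16 x 18 mm, spanning z = 79 to 97 mm; too thin for the screw; leave it. Origin at the tip, z up, x along the bar
- rack: grey key rack, fixed, 90 x 190 mm, top at 85 mm: a top plate 12 mm thick on two end walls. Origin under its centre, z up, y along its 190 mm length; two round holes on its length, 45 mm either side of the middle
- rack_hole0 (a point): centre of the rack's hole at y = -45 mm, at the plate's top surface (85 mm up): through hole 17 mm in diameter with a 2 mm lead-in, 65 mm clear below it down to the foot plate. z up
- rack_hole1 (a point): the same for the hole at y = +45 mm
- stand: off-white camera stand, fixed. Origin on the table, z up, -x its front (to the robot's right). Base 170 wide, 12 high, x = -95 to 165 mm; wedge foot 92 wide, 110 high; steel post 30 mm thick at x = 42, 220 high, camera arm beyond it. Front face of the foot (x = -66 to 6) slopes 35 deg, facing up and frontward; in it at x = -30, z = 85 mm a 27 mm round counterbore with the clamp screw
- socket_mouth (a point): centre of the top of the screw's head, 8 mm below the sloping face. z points out along the screw's axis, 35 deg from vertical, leaning to the stand's front; x at a hexagon corner (every 60 deg), turns with the screw. Hex socket 13 mm across flats, 14 mm deep from here, its top 3 mm a lead-in, 2 mm wider all round at the top. The head does not rise or sink in turning
- socket_floor (a point): centre of the socket's floor, 14 mm below socket_mouth; same axes. The key is fully home when its tip is here (its shoulder is then 43 mm off the sloping face)
- screw_mark (a point): small dark dot on the screw head's top, 10.5 mm from its axis along x of socket_mouth; turns with the screw
- clamp_screw (a joint): angle of the clamp screw in rad, growing as it turns clockwise seen from outside (from the key's handle end); starts loose at 0.3 to 0.7, stops at 1.5 (tight). Friction about 0.08 N m; it stays where it is left. The key has about 10 degrees of play either way in the socket
- mouse: black computer mouse, loose, 105 x 60 x 34 mm, origin at the centre of its underside
- slide_box: pale box for slides, loose, 102 x 82 x 36 mm, origin at the centre of its underside
- jar: amber jar with white lid, loose, 60 mm in diameter, 85 mm high, origin at the centre of its underside
Mind the look-alikes: they are no part of the job. There is more than one size of the rack; the job needs the smaller. What is shaped like the hex_key but blue is not meant.

How it is judged (in metres and radians):
On the way, in this order (a step that is already met when the one before it is completed fails the run):
1. the large key is fully home in the screw's socket (tip within 3 mm of its floor, in line within 7 degrees) while the screw has not yet turned noticeably (mark moved under 4 mm, 0.38 rad) (distance between hex_key and socket_floor below 0.003 m and angle between the z axis of hex_key and the z axis of socket_floor, either way round below 0.12 rad and distance of screw_mark from where it was at the start of the episode below 0.004 m), for 0.2 s.
2. the screw is turned tight (past 1.4 rad of 1.5) with the key still home (tip within 4 mm of the floor) (distance between hex_key and socket_floor below 0.004 m and angle between the z axis of hex_key and the z axis of socket_floor, either way round below 0.12 rad and value of joint clamp_screw above 1.4 rad), for 0.2 s.
At the end, for the whole second after the job is handed in: the screw is still tight (past 1.4 rad) and the large key stands upright (within 7 degrees), released and at rest in a hole of the rack, down on its shoulder (blade at least 60 mm below the plate's top) (value of joint clamp_screw above 1.4 rad and ((z of hex_key in the frame of rack_hole0 below -0.06 m and horizontal distance between hex_key and rack_hole0 below 0.012 m) or (z of hex_key in the frame of rack_hole1 below -0.06 m and horizontal distance between hex_key and rack_hole1 below 0.012 m)) and angle between hex_key's own z axis and vertical below 0.12 rad and linear speed of hex_key below 0.02 m/s); the robot touches nothing.
It fails at once if the mouse is pushed more than 30 mm (distance of mouse from where it was at the start of the episode above 0.03 m).
It fails at once if the slide box is pushed more than 30 mm (distance of slide_box from where it was at the start of the episode above 0.03 m).
It fails at once if the jar is pushed more than 30 mm (distance of jar from where it was at the start of the episode above 0.03 m).
It fails at once if the small key is lifted or pushed more than 25 mm (distance of small_key from where it was at the start of the episode above 0.025 m).
It also fails if it takes over 67 s, if anything falls off the work surface, if the arm or the gripper's body presses on something with over 40 N, if the wrist force passes 120 N, or if a joint passes its speed limit or range.

## Working session

There is one attempt and no reset: what is moved stays moved. The work goes in short steps, each a Python script; the robot and the scene stay as the last script left them, time stands still between calls to the robot, and variables do not carry over. Pictures are saved under pics/ and viewed, about 8 in all and at most 12, crops included, and the job is handed in when it is done.

```bash
mkdir -p pics; python3 - <<'E'
from workcell import env
import cv2
for n in("scene","top"):
    im=env.snapshot(n); cv2.imwrite(f"pics/{n}0.png",im)
    c=env.get_calibration(n); print(n,c)
s=env.sense(); print(s)
E
```

```text
scene {'vfov': 56.70998655444372, 'cx': 280.6062267389379, 'cy': 210.83457226757872, 'k1': -0.0700713886122626, 'extrinsics': array([[ 8.20272715e-02,  8.48534564e-01, -5.22743359e-01,
         1.11164501e+03],
       [ 9.96608006e-01, -7.33280944e-02,  3.73560228e-02,
        -4.13981075e+01],
       [-6.63389783e-03, -5.24034430e-01, -8.51671244e-01,
         9.43782851e+02],
       [ 0.00000000e+00,  0.00000000e+00,  0.00000000e+00,
         1.00000000e+00]])}
top {'vfov': 52.91076266218751, 'cx': 275.80965208917064, 'cy': 211.98801656811716, 'k1': -0.05692276210336669, 'extrinsics': array([[-1.93045041e-02, -9.98027831e-01,  5.97309351e-02,
         4.89750163e+02],
       [-9.99483428e-01,  2.07989937e-02,  2.45005818e-02,
        -8.02021227e+00],
       [-2.56946059e-02, -5.92271082e-02, -9.97913792e-01,
         1.32596149e+03],
       [ 0.00000000e+00,  0.00000000e+00,  0.00000000e+00,
         1.00000000e+00]])}
{'clock': 0.1, 'qpos': array([-1.00588223e+00,  3.59304841e-01,  1.11568841e-02, -3.01693107e-04,
       -1.22408522e+00, -2.88100171e-01]), 'qd': array([-8.21625981e-05,  8.66443292e-04,  1.89409166e-03,  1.60908148e-03,
       -3.79743743e-04,  1.75545007e-04]), 'joint_efforts': array([ 4.40361810e-04, -5.84765697e+01,  2.94109118e+01,  6.95450351e+00,
       -3.20964529e-03,  1.03621355e-05]), 'position': array([ 184.36960803, -649.0034461 ,  303.06804722]), 'tcp_rot': array([ 4.33225073e-01, -3.11123824e+00, -2.23890222e-03]), 'ft_force': array([ 0.89816398,  0.75494085, -1.20866713]), 'moment': array([ 0.03234706, -0.03889519, -0.01658548]), 'opening': 0.9970567234523825}
```

View pics/scene0.png

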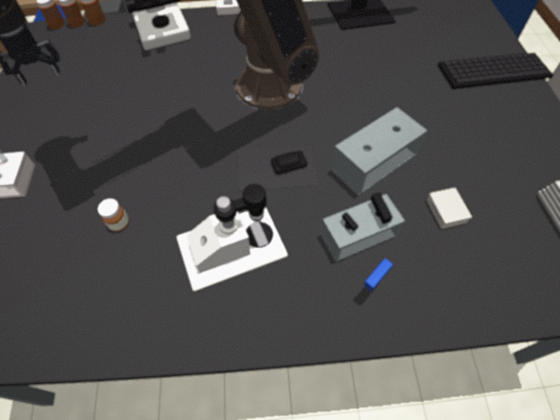

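View pics/top0.png

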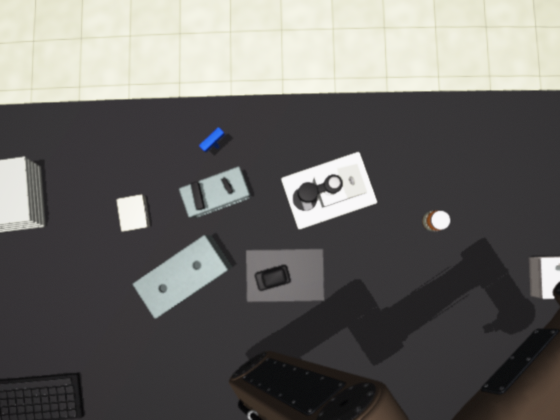

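The scene picture shows the small rack (scene 362,226; top 215,192) holding two black keys: large at top (198,195), small at top (228,186). The larger empty rack is at top (180,277), and the blue look-alike key at top (212,139). The stand is at top (328,190), with its screw at about (351,181). I choose the black key with the longer bar at top (198,195). The crop below combines close views of the rack and the stand from both cameras.

```bash
python3 - <<'E'
import cv2,numpy as np
t=cv2.imread("pics/top0.png"); s=cv2.imread("pics/scene0.png")
f=lambda im,x,y,w,h,k:cv2.resize(im[y:y+h,x:x+w],(w*k,h*k),interpolation=cv2.INTER_CUBIC)
a=f(t,175,160,80,60,5);b=f(t,310,150,80,60,5);c=f(s,310,180,100,75,4);d=f(s,175,190,100,75,4)
cv2.imwrite("pics/crop1.png",np.vstack([np.hstack([a,b]),np.hstack([c,d])]))
E
```

```text
(no output)
```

View pics/crop1.png

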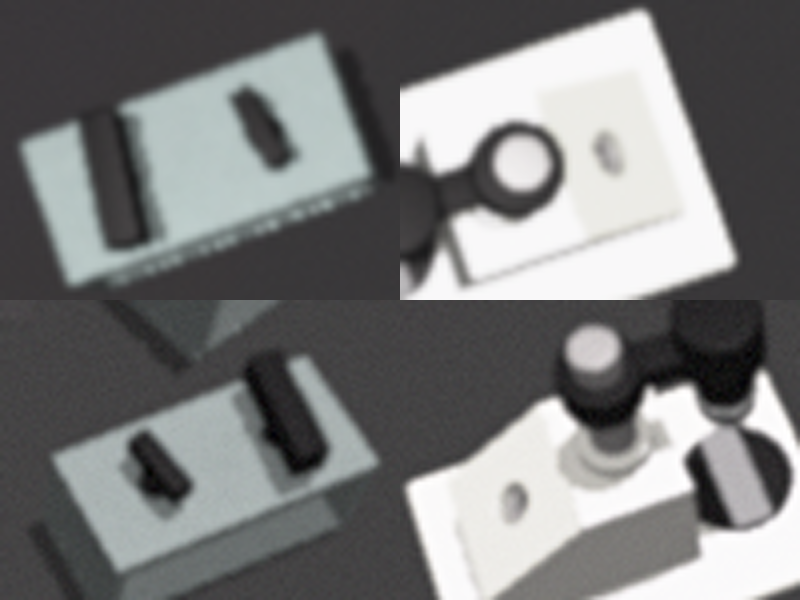

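```bash
cat > h.py <<'E'
from workcell import env
import numpy as np, cv2
from scipy.optimize import least_squares
from scipy.spatial.transform import Rotation as R
C={n:env.get_calibration(n) for n in("scene","top")}
def proj(n,P):
    c=C[n]; E=c["extrinsics"]; f=210/np.tan(np.radians(c["vfov"])/2)
    p=(np.atleast_2d(P)-E[:3,3])@E[:3,:3]; s=p[:,:2]/p[:,2:]
    return s*(1+c["k1"]*(s**2).sum(1,keepdims=True))*f+[c["cx"],c["cy"]]
def at(v,P):  # v=x,y,yaw
    return np.atleast_2d(P)@R.from_euler('z',v[2]).as_matrix().T+[v[0],v[1],0]
def fit(obs,v0,free=3): # obs: list (cam, local pt, pixel)
    r=lambda v:np.concatenate([(proj(n,at(v,p))[0]-u) for n,p,u in obs])
    s=least_squares(r,v0,loss='soft_l1'); return s.x,r(s.x).reshape(-1,2)
def avg(n,k=10): return np.mean([env.snapshot(n).astype(np.float32) for _ in range(k)],0)
E
python3 - <<'E'
from h import *
ct=lambda ox,oy,k,sx=0,sy=0:(lambda p:((np.array(p)-[sx,sy]+.5)/k-.5+[ox,oy]))
a=ct(175,160,5);b=ct(310,150,5,400,0);c=ct(310,180,4,0,300);d=ct(175,190,4,400,300)
L=[(-45,95),(45,95),(45,-95),(-45,-95)]
# top crop corner order: left-top=far(+x),+y ...
rk=dict(zip(["fl","fr","nr","nl"],[(45,95,85),(45,-95,85),(-45,-95,85),(-45,95,85)]))
obs=[("top",rk["fl"],a((20,142))),("top",rk["fr"],a((322,32))),("top",rk["nr"],a((372,177))),("top",rk["nl"],a((70,287))),
("scene",rk["nr"],c((52,458))),("scene",rk["nl"],c((307,355))),("scene",rk["fl"],c((378,465))),("scene",rk["fr"],c((120,570)))]
v,r=fit(obs,[600,150,0]);print("rack",v,np.round(r,1).tolist(), at(v,[[0,-45,85],[0,45,85]]))
zb=110-72*np.tan(np.radians(35))
# stand: local +x ~ world +y, local y ~ world -x
so=[("top",(-95,-85,12),b((645,8))),("top",(-95,85,12),b((735,262))),
("top",(-66,-46,zb),b((640,70))),("top",(-66,46,zb),b((683,212))),("top",(-30,0,85),b((610,152))),("scene",(-30,0,85),d((514,503))),
("scene",(6,46,110),d((545,405))),("scene",(6,-46,110),d((580,530))),("scene",(-95,85,12),d((406,487)))]
v,r=fit(so,[600,-100,np.pi/2]);print("stand",v,np.round(r,1).tolist(),at(v,[-30,0,85]))
im={n:avg(n) for n in C}; 
for n in C: np.save(f"pics/{n}.npy",im[n])
f=lambda im,x,y,w,h,k:cv2.resize(im[y:y+h,x:x+w],(w*k,h*k),interpolation=cv2.INTER_LANCZOS4)
g=lambda q:np.clip((q-90)*255/160,0,255)
A=f(im["top"],315,155,66,50,6);Bs=f(im["scene"],180,205,66,50,6)
A2=f(im["top"],341,171,22,20,18);B2=f(im["scene"],194,230,22,20,18)
out=np.vstack([np.hstack([A,Bs]),g(np.hstack([cv2.resize(A2,(396,300)),cv2.resize(B2,(396,300))]))])
cv2.imwrite("pics/crop2.png",np.clip(out,0,255));print(env.sense()["clock"])
E
```

```text
rack [6.28961480e+02 2.06026932e+02 3.28571960e-01] [[0.2, 0.3], [-0.4, 0.4], [-0.3, -0.3], [0.0, -0.4], [0.0, -0.5], [-0.3, 0.5], [0.4, -0.4], [-0.5, 0.4]] [[643.48260683 163.43424596  85.        ]
 [614.44035273 248.61961722  85.        ]]
stand [ 645.76331915 -174.67754226  152.66101693] [[0.4, -0.1], [-0.0, 0.4], [-0.8, -0.7], [0.4, -0.3], [0.1, -0.2], [-0.2, 0.2], [-0.9, 0.2], [1.1, -0.3], [0.2, -1.5]] [[ 654.45029483 -203.39228505   85.        ]]
1.1[ WARN:0@15.215] global loadsave.cpp:1063 imwrite_ Unsupported depth image for selected encoder is fallbacked to CV_8U.
```

View pics/crop2.png

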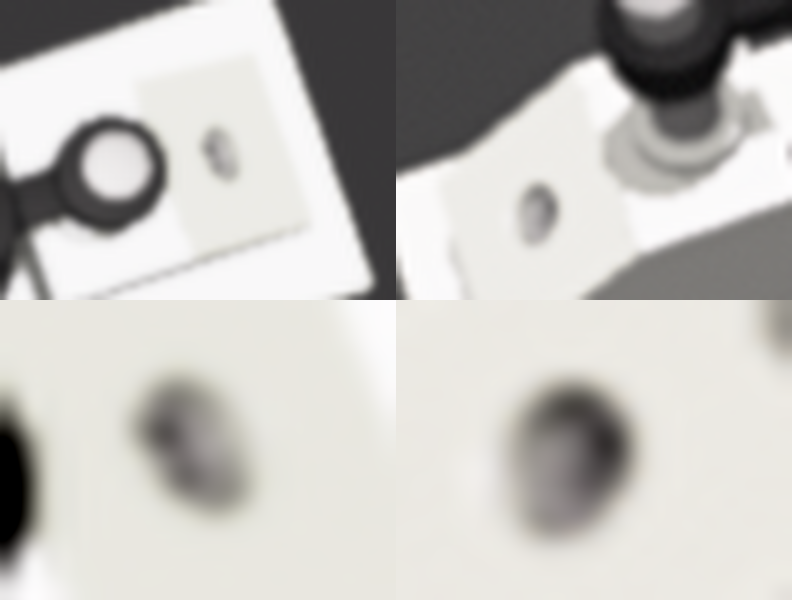

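The crop shows the rim of the hole well in both views: top about (351,181), scene about (204,240). It agrees with the stand model to about 0.2 px. The mark is not clear by eye, so I'll fit a small ray-cast model over screw angle.

```bash
cat > mark.py <<'E'
from h import *
from scipy.ndimage import gaussian_filter
from scipy.optimize import minimize
V=np.array([645.763,-174.678,152.661-48*np.pi])
Rs=R.from_euler('z',V[2]).as_matrix(); a=np.radians(35)
# screw frame at slope surface: z=n out, x=uphill-in-slope, y = z cross x
n=Rs@[-np.sin(a),0,np.cos(a)]; ux=Rs@[np.cos(a),0,np.sin(a)]; F=np.c_[ux,np.cross(n,ux),n]; O=at(V,[-30,0,85])[0]
win={"top":(341,171,22,20),"scene":(194,230,22,20)}; S=8
im={k:np.load(f"pics/{k}.npy").mean(2) for k in win}
def rays(k):
    x,y,w,h=win[k]; c=C[k]; f=210/np.tan(np.radians(c["vfov"])/2)
    K=np.array([[f,0,c["cx"]],[0,f,c["cy"]],[0,0,1]])
    gx,gy=np.meshgrid(x-.5+(np.arange(w*S)+.5)/S,y-.5+(np.arange(h*S)+.5)/S)
    u=cv2.undistortPoints(np.stack([gx,gy],-1).reshape(-1,1,2),K,np.array([c["k1"],0,0,0,0.])).reshape(-1,2)
    d=np.c_[u,np.ones(len(u))]@c["extrinsics"][:3,:3].T@F
    o=F.T@(c["extrinsics"][:3,3]-O); p=o-d*(o[2]/d[:,2])[:,None]
    return p[:,:2],d[:,:2]/-d[:,2:]   # point on slope, horizontal travel per depth
RY={k:rays(k) for k in win}
def basis(k,off,th,sig,dr):
    p,s=RY[k]; p=p-off; inside=(p**2).sum(1)<13.5**2
    q=p+8*s; hit=(q**2).sum(1)<13.5**2
    head=inside&hit; wall=inside&~hit
    b2=(p*s).sum(1);A=(s**2).sum(1);t=(-b2+np.sqrt(np.maximum(b2**2-A*((p**2).sum(1)-182.25),0)))/A
    w=(p+t[:,None]*s)/13.5
    g=th+np.arange(6)*np.pi/3+np.pi/6; sock=head&((q@np.array([np.cos(g),np.sin(g)])).max(1)<8.5)
    dot=head&(((q-10.5*np.array([np.cos(th),np.sin(th)]))**2).sum(1)<dr**2); hd=head&~sock&~dot; sock&=~dot
    B=[~inside,wall,wall*w[:,0],wall*w[:,1],hd,hd*q[:,0]/10,hd*q[:,1]/10,sock,sock*q[:,0]/10,sock*q[:,1]/10,dot]
    x,y,W,H=win[k]
    return np.array([gaussian_filter(np.asarray(z,float).reshape(H,S,W,S).mean((1,3)),sig).ravel() for z in B]).T
def run(o,th,sig=.6,dr=1.6,full=False):
    M=[];Y=[]
    for i,k in enumerate(win):
        x,y,w,h=win[k]; I=im[k][y:y+h,x:x+w].copy(); m=((np.indices((h,w))-np.array([9.5,10.5])[:,None,None])**2).sum(0).ravel()<64
        I=I/np.median(I)*100; M.append(basis(k,o[2*i:2*i+2],th,sig,dr)[m]);Y.append(I.ravel()[m])
    M=np.vstack(M);Y=np.concatenate(Y); c=np.linalg.lstsq(np.vstack([M,.3*np.eye(11)]),np.r_[Y,np.zeros(11)],rcond=None)[0]; e=((M@c-Y)**2).sum()
    return (e,c) if full else e
E
python3 - <<'E'
from mark import *
print("O",O,"n",n)
best=[]
o0=minimize(run,np.zeros(4),args=(0.,.6,.01),method="Powell",options=dict(maxiter=4,xtol=.05)).x; print("off",o0.round(2),run(o0,0,.6,.01))
for sig in(.45,.6,.75):
  E=[(run(o0,t,sig),t) for t in np.arange(0,2*np.pi,.1745)]; print(sig,[int(e) for e,t in E])
  best+=sorted((e,t,sig) for e,t in E)[:4]
res=[]
for e,t,s in sorted(best)[:5]:
  r=minimize(lambda z:run(z[:4],z[4],s),np.r_[o0,t],method="Powell",options=dict(maxiter=3,xtol=.03)); res.append((r.fun,s,r.x)); ee,c=run(r.x[:4],r.x[4],s,full=True); print(round(r.fun),s,r.x.round(2),c.round(0))
E
```

```text
O [ 654.44948955 -203.39288985   85.        ] n [ 0.16607886 -0.54900614  0.81915204]
off [-1.24  0.76 -1.41  1.02] 1072.436077795553
0.45 [2181, 2185, 2189, 2193, 2220, 2251, 2205, 2245, 2216, 2194, 2239, 2263, 2244, 2232, 2290, 2285, 2287, 2287, 2273, 2254, 2274, 2289, 2263, 2277, 2249, 2270, 2250, 2279, 2276, 2204, 2181, 2184, 2189, 2192, 2188, 2185, 2181]
0.6 [1072, 1079, 1083, 1087, 1106, 1135, 1130, 1139, 1137, 1126, 1155, 1181, 1182, 1178, 1210, 1202, 1193, 1179, 1172, 1173, 1195, 1212, 1197, 1194, 1151, 1155, 1124, 1138, 1116, 1079, 1072, 1078, 1083, 1088, 1084, 1076, 1072]
0.75 [770, 780, 782, 785, 801, 822, 824, 822, 836, 840, 865, 881, 893, 906, 904, 883, 863, 844, 851, 871, 899, 914, 907, 895, 842, 833, 806, 805, 783, 769, 770, 779, 783, 785, 780, 771, 770]
765 0.75 [-1.24  0.76 -1.47  1.03  5.04] [100.  61. -37.   2.  57. -15.  -1.  60. -31.   3.   0.]
765 0.75 [-1.24  0.76 -1.46  1.04 -0.08] [100.  61. -37.   2.  57. -15.  -0.  60. -32.   4.   0.]
761 0.75 [-1.24  0.76 -1.48  1.02  5.38] [100.  61. -37.   2.  56. -16.  -0.  60. -32.   4.   0.]
759 0.75 [-1.24  0.7  -1.47  1.03  6.42] [100.  61. -37.   2.  57. -15.  -1.  60. -32.   4.   0.]
1069 0.6 [-1.24  0.72 -1.41  1.02  0.02] [100.  63. -34.   2.  59. -15.  -1.  62. -26.   2.   0.]
```

```bash
cat > key.py <<'E'
from h import *
box=np.array([[sx*40,sy*12,z] for z in(127,99) for sx,sy in((-1,-1),(1,-1),(1,1),(-1,1))],float)
edges=[(0,1),(1,2),(2,3),(3,0),(4,5),(5,6),(6,7),(7,4),(0,4),(1,5),(2,6),(3,7)]
def overlay(ims,v,fn,wins,k=9):
    out=[]
    for n,(x,y,w,h) in wins.items():
        I=ims[n][y:y+h,x:x+w]; I=np.clip(cv2.resize(I,(w*k,h*k),interpolation=cv2.INTER_CUBIC)*1.6,0,255).astype(np.uint8)
        J=I.copy(); p=((proj(n,at(v,box))-[x,y]+.5)*k-.5)
        for a,b in edges: cv2.line(J,tuple(int(t) for t in p[a].round()),tuple(int(t) for t in p[b].round()),(0,255,255) if max(a,b)<4 else (0,160,0),1)
        out.append(np.hstack([I,J]))
    cv2.imwrite(fn,np.vstack(out))
E
python3 - <<'E'
from key import *
ims={k:np.load(f"pics/{k}.npy") for k in C}
overlay(ims,[614.4,248.6,.226],"pics/key1.png",{"top":(181,172,42,33),"scene":(361,188,42,33)})
def q(p,d):
    r=env.solve_ik(p,d); return None if r is None else np.round(r,2)
for y in(.226,.226+np.pi,.226-np.pi/2+np.pi/2): pass
for w in (.226,.226+np.pi):   # tool x along bar
    Rt=R.from_euler('z',w)*R.from_euler('x',np.pi); print(q([614.4,248.6,113+54],Rt.as_rotvec()))
from mark import n,O,F
tip=O+F@[-1.3,.9,-22]; print("tip floor",tip)
for j in range(12):   # tool z=-n, tool x at angle from uphill
    t=j*np.pi/6; x=F@[np.cos(t),np.sin(t),0]; Rt=R.from_matrix(np.c_[x,np.cross(-n,x),-n]); print(round(np.degrees(t)),q(tip+147*n,Rt.as_rotvec()),q(tip+187*n,Rt.as_rotvec()))
E
python3 - <<'E'
from mark import *
import mark
o=[-1.3,.9,-1.4,1.0]
for sig in(.8,.95,1.1):
  for dr in (1.5,2.2):
    E=[run(o,t,sig,dr,True) for t in np.arange(0,2*np.pi,.1745)]; print(sig,dr,[int(e) for e,c in E],[int(c[-1]) for e,c in E])
E
```

```text
[ 0.68  0.45 -0.18  0.   -0.94  1.12]
[ 0.68  0.45 -0.18 -0.   -0.94 -2.02]
tip floor [ 650.24264874 -192.5946301    66.23300566]
0 [-0.34  0.74  0.47 -0.48 -1.68 -2.47] [-0.36  0.75  0.56 -0.48 -1.76 -2.48]
30 [-0.34  0.74  0.47 -0.48 -1.68 -1.94] [-0.36  0.75  0.56 -0.48 -1.76 -1.96]
60 [-0.34  0.74  0.47 -0.48 -1.68 -1.42] [-0.36  0.75  0.56 -0.48 -1.76 -1.44]
90 [-0.34  0.74  0.47 -0.48 -1.68 -0.9 ] [-0.36  0.75  0.56 -0.48 -1.76 -0.91]
120 [-0.34  0.74  0.47 -0.48 -1.68 -0.37] [-0.36  0.75  0.56 -0.48 -1.76 -0.39]
150 [-0.34  0.74  0.47 -0.48 -1.68  0.15] [-0.36  0.75  0.56 -0.48 -1.76  0.13]
180 [-0.34  0.74  0.47 -0.48 -1.68  0.68] [-0.36  0.75  0.56 -0.48 -1.76  0.66]
210 [-0.34  0.74  0.47 -0.48 -1.68  1.2 ] [-0.36  0.75  0.56 -0.48 -1.76  1.18]
240 [-0.34  0.74  0.47 -0.48 -1.68  1.72] [-0.36  0.75  0.56 -0.48 -1.76  1.7 ]
270 [-0.34  0.74  0.47 -0.48 -1.68  2.25] [-0.36  0.75  0.56 -0.48 -1.76  2.23]
300 [-0.34  0.74  0.47 -0.48 -1.68  2.77] [-0.36  0.75  0.56 -0.48 -1.76  2.75]
330 [-0.34  0.74  0.47 -0.48 -1.68 -2.99] [-0.36  0.75  0.56 -0.48 -1.76 -3.01]
0.8 1.5 [791, 7
[... 1391 characters left out ...]
1482, 1487, 1502, 1514, 1496, 1488, 1482, 1516, 1541, 1551, 1565, 1574, 1538, 1504, 1475, 1452, 1487, 1525, 1572, 1595, 1584, 1556, 1497, 1474, 1466, 1472, 1465, 1470, 1471, 1484, 1482, 1487, 1479, 1473, 1471] [0, 0, 0, 0, 4, 11, 9, 5, 4, 8, 14, 17, 19, 20, 14, 10, 8, 7, 10, 13, 19, 23, 21, 14, 6, 3, 2, 2, 0, 0, 0, 0, 0, 0, 0, 0, 0]
1.1 2.2 [1473, 1484, 1482, 1494, 1522, 1520, 1515, 1509, 1501, 1528, 1562, 1567, 1562, 1575, 1567, 1537, 1511, 1509, 1530, 1570, 1580, 1582, 1586, 1588, 1538, 1500, 1488, 1483, 1463, 1462, 1471, 1484, 1482, 1487, 1479, 1473, 1471] [0, 0, 0, 1, 11, 18, 24, 19, 18, 20, 34, 39, 43, 42, 39, 33, 31, 32, 35, 38, 45, 48, 44, 34, 19, 15, 14, 8, 1, 0, 0, 0, 0, 0, 0, 0, 0]
```

View pics/key1.png

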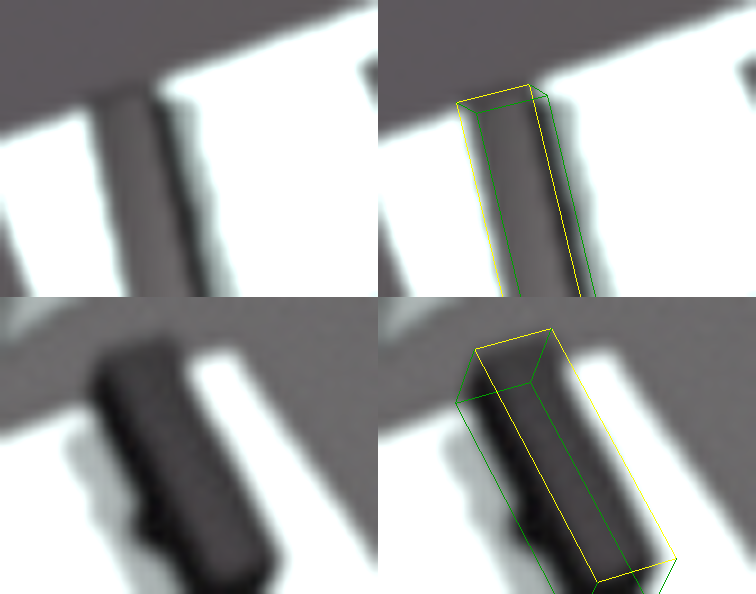

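The overlay shows the true bar shifted about 4 mm towards -y from the hole centre, with a smaller yaw. I'll refit from the bar corners. The mark fit is inconclusive because the mark is hidden from both cameras. The hex phase will therefore be found by light trial insertions: the ±10° play gives three trials 20° apart. Now the pre-grasp and the grasp.

```bash
python3 - <<'E'
from key import *
k=lambda x0,y0,p,s=9:(np.array(p)+.5)/s-.5+[x0,y0]
obs=[("top",(40,12,127),k(181,172,(95,103))),("top",(40,-12,127),k(181,172,(150,88))),("top",(-40,12,127),k(175,160,(107,250),5)),
("scene",(-40,-12,127),k(361,188,(103,73))),("scene",(-40,12,127),k(361,188,(178,45))),("scene",(40,12,127),k(361,188,(277,256))),("scene",(40,-12,127),k(361,188,(203,278)))]
v,r=fit(obs,[614,245,.18]); print(v,r.round(1).tolist()); np.save("keyv.npy",v)
w=v[2]; Rt=(R.from_euler('z',w)*R.from_euler('x',np.pi)).as_rotvec()
assert abs(v[0]-614.4)<6 and abs(v[1]-248.6)<7
env.move_pose([v[0],v[1],113+54+90],Rt); s=env.sense(); print(s["clock"],s["position"],s["qpos"],s["ft_force"])
ims={n:avg(n,4) for n in C}
out=np.hstack([np.clip(cv2.resize(ims["top"][150:240,150:250],(400,360))*1.5,0,255),np.clip(cv2.resize(ims["scene"][130:265,310:460],(400,360))*1.5,0,255)])
cv2.imwrite("pics/pre.png",out.astype(np.uint8))
E
```

```text
[6.14027782e+02 2.46898744e+02 1.71902215e-01] [[-0.6, -0.4], [1.4, -0.3], [-0.6, 0.2], [-0.8, -2.8], [-0.4, -1.7], [0.9, 0.9], [0.1, 0.7]]
4.5667 [614.28357739 246.21540015 257.04892014] [ 6.75275896e-01  3.67774241e-01 -8.41016997e-02  6.22517243e-05
 -1.11888870e+00  1.06623425e+00] [ 0.02401599  0.06875203 -0.59387116]
```

View pics/pre.png

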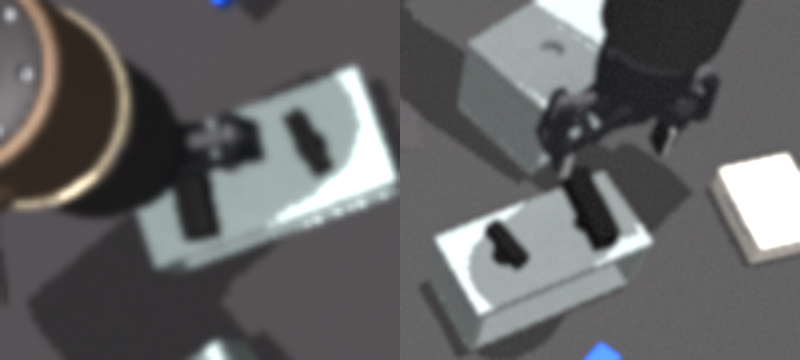

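The picture shows the jaws straddling the large bar, with the small key clear of the fingers. Descending to grasp and lifting.

```bash
python3 - <<'E'
from key import *
v=np.load("keyv.npy"); P=lambda z:[v[0],v[1],z]
print(env.move_straight(P(165),speed=90,max_force=15)); print(env.sense()["position"])
env.clamp(); env.dwell(.2); s=env.sense(); print(s["clock"],s["position"],s["opening"],s["ft_force"],s["moment"])
print(env.move_straight(P(165+85),speed=80,max_force=25)); env.dwell(.2)
s=env.sense(); print(s["clock"],s["position"],s["tcp_rot"],s["opening"],s["ft_force"],s["moment"])
ims={n:avg(n,6) for n in C}
for n in C: np.save(f"pics/{n}_lift.npy",ims[n])
out=np.hstack([np.clip(cv2.resize(ims["top"][150:240,150:250],(400,360))*1.5,0,255),np.clip(cv2.resize(ims["scene"][150:258,330:450],(400,360),interpolation=cv2.INTER_CUBIC)*1.8,0,255)])
cv2.imwrite("pics/lift.png",out.astype(np.uint8))
E
```

```text
False
[614.35642573 247.07908021 165.69923519]
6.925 [614.13597852 246.89109499 165.29559599] 0.27454124129363344 [-1.88024416e-03 -4.51952672e-01  3.48571414e+00] [-0.12955433  0.27470839 -0.01109969]
False
8.3417 [613.93179573 246.8104324  249.43965053] [ 3.12957372e+00  2.69502095e-01 -1.19355777e-03] 0.2760454364810596 [ 0.55437012  0.06831262 -1.36436977] [-0.02210934 -0.01454134 -0.00678155]
```

View pics/lift.png

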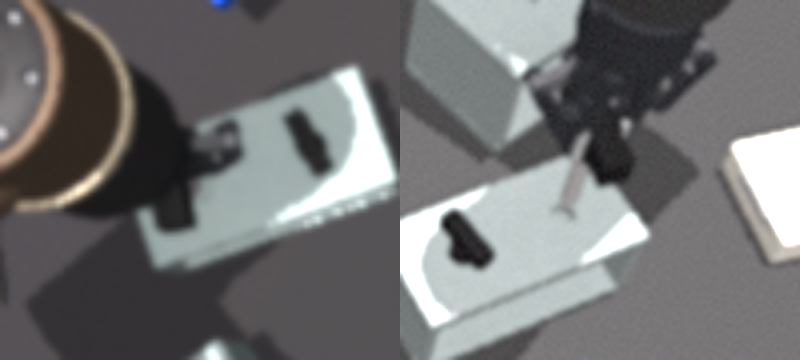

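The lift picture shows the key held upright in the jaws, with its blade clear of the hole at crop (565,212). Now over the stand at a safe height, and hover above the screw along its axis.

```bash
cat > st.py <<'E'
from mark import *
Lk=145.3
Oc=O+F@[-1.35,.9,0]
def rot(tdeg):
    t=np.radians(tdeg); x=F@[np.cos(t),np.sin(t),0]; return R.from_matrix(np.c_[x,np.cross(-n,x),-n]).as_rotvec()
def tcp(h,off=(0,0)): return Oc+F@[off[0],off[1],h+Lk]   # tip at height h above slope
def tiph(s): return F.T@(s["position"]-Oc)-[0,0,Lk]      # tip in slope frame (uphill, lateral, height)
E
python3 - <<'E'
from st import *
v=np.load("keyv.npy"); rv=rot(151); hi=tcp(120)
via=np.array([v[0],v[1],420]); print(hi,tcp(30),env.solve_ik(via,env.sense()["tcp_rot"]),env.solve_ik([hi[0],hi[1],420],rv))
env.move_straight(via,speed=180)
T=[hi[0],hi[1],max(420,hi[2])]
try: env.move_straight(T,frame=rv,speed=180)
except env.PlanningError as e: print("PE",e); raise SystemExit
print(env.sense()["clock"],env.sense()["qpos"].round(2))
env.move_straight(tcp(70),frame=rv,speed=120); env.move_straight(tcp(25),frame=rv,speed=80,max_force=15); env.dwell(.2)
s=env.sense(); print(s["clock"],s["qpos"].round(2),tiph(s),s["ft_force"])
Rt=R.from_rotvec(s["tcp_rot"]).as_matrix(); tip=s["position"]+Lk*Rt[:,2]; sh=s["position"]+(Lk-65)*Rt[:,2]
ims={k:avg(k,8) for k in C}; out=[]
for k in C:
    np.save(f"pics/{k}_hov.npy",ims[k]); p=proj(k,[tip,sh,Oc]); x,y=(p[2]-[22,20]).round().astype(int); w,h,q=44,34,9
    I=np.clip(cv2.resize(ims[k][y:y+h,x:x+w],(w*q,h*q),interpolation=cv2.INTER_CUBIC),0,255).astype(np.uint8); J=I.copy(); u=((p-[x,y]+.5)*q).round().astype(int).tolist()
    cv2.line(J,u[0],u[1],(0,255,255),1); cv2.circle(J,u[2],3,(0,0,255),1); print(k,p.round(1).tolist(),x,y); out.append(np.hstack([I,J]))
cv2.imwrite("pics/hov.png",np.vstack(out))
E
```

```text
[ 697.9689637  -350.36329715  301.54670916] [ 683.02186655 -300.95274457  227.82302517] [ 6.76343049e-01  2.91649049e-01  1.74264033e-01 -1.29142971e-06
 -1.45335737e+00  1.06634784e+00] [-0.42482323  0.77343522  1.07152073 -0.5709901  -2.21619904 -0.05677062]
13.5333 [-0.42  0.77  1.07 -0.57 -2.22 -0.06]
15.9417 [-0.37  0.75  0.57 -0.48 -1.77  0.15] [-7.95414632e-02 -5.22375453e-03  2.56848779e+01] [-0.48464875  0.05419024 -2.9192595 ]
scene [[195.0, 238.7], [175.0, 233.2], [202.4, 240.6]] 180 221
top [[358.0, 177.5], [373.9, 170.7], [352.1, 180.0]] 330 160
```

View pics/hov.png

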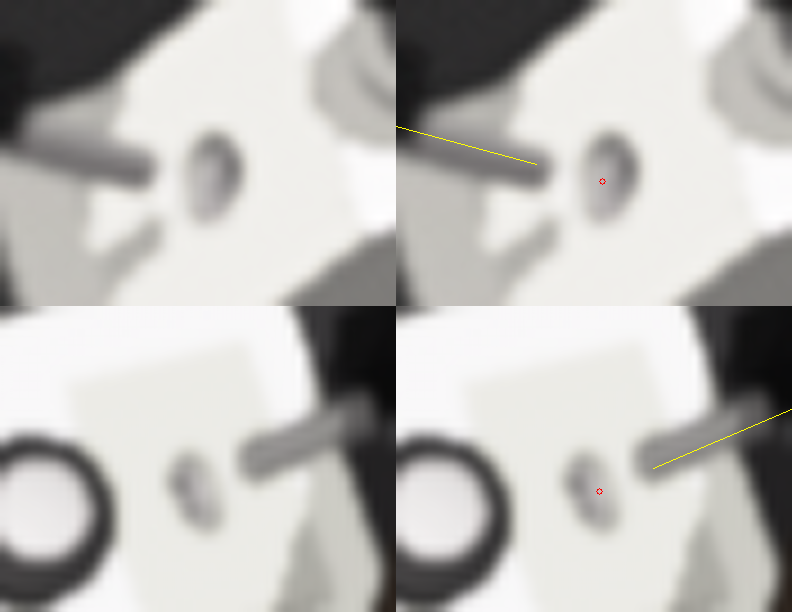

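The hover picture shows the blade tip at scene about (195,239) and top about (357,177), with the hole at scene (203,240) and top (351,180). The blade seems about 1 px off the predicted axis towards +x in both views, so I'll measure that numerically.

```bash
python3 - <<'E'
from st import *
from scipy.ndimage import map_coordinates
import mark
s=env.sense(); Rt=R.from_rotvec(s["tcp_rot"]).as_matrix(); tip=s["position"]+Lk*Rt[:,2]; print("tilt",np.degrees(np.arccos(-Rt[:,2]@n)))
for k in C:
    G=np.load(f"pics/{k}_hov.npy").mean(2); o=[]
    for h in range(2,40,4):
        P=tip+h*n; a,b,c=proj(k,[P,P+n,P-3*F[:,1]]); d=b-a; d/=np.linalg.norm(d); q=np.array([-d[1],d[0]]); q*=np.sign(q@(c-a))
        t=np.arange(-6,6.01,.1); pr=map_coordinates(G,[a[1]+t*q[1],a[0]+t*q[0]],order=3); g=np.gradient(pr)
        l=t[np.argmin(g)];r=t[np.argmax(g)]; mm=np.linalg.norm(c-a)/3
        o.append((h,round((l+r)/2/((c-a)@q/3),2),round((r-l)/mm,1)))
    print(k,o)
# rim refit, per camera coefficients, hover images
mark.im={k:np.load(f"pics/{k}.npy").mean(2) for k in win}
def one(o,k,sig):
    i=list(win).index(k);x,y,w,h=win[k]; I=mark.im[k][y:y+h,x:x+w]; m=((np.indices((h,w))-np.array([9.5,10.5])[:,None,None])**2).sum(0).ravel()<64
    M=basis(k,o,0.,sig,.01)[m][:,:10];Y=(I/np.median(I)*100).ravel()[m]
    c=np.linalg.lstsq(np.vstack([M,.3*np.eye(10)]),np.r_[Y,np.zeros(10)],rcond=None)[0];return ((M@c-Y)**2).sum()
for k in win:
  for sig in(.65,.8):
    g=[(one([a,b],k,sig),a,b) for a in np.arange(-4,3.1,.5) for b in np.arange(-2,3.1,.5)]; print(k,sig,[tuple(np.round(z,1)) for z in sorted(g)[:5]],[round(min(e for e,a,b in g if a==A)) for A in np.arange(-4,3.1,.5)])
E
```

```text
tilt 0.004671593972225681
scene [(2, np.float64(2.5), np.float64(13.2)), (6, np.float64(2.82), np.float64(13.7)), (10, np.float64(2.65), np.float64(14.0)), (14, np.float64(2.8), np.float64(13.7)), (18, np.float64(4.43), np.float64(11.4)), (22, np.float64(-9.66), np.float64(-16.9)), (26, np.float64(-9.95), np.float64(-16.3)), (30, np.float64(-9.43), np.float64(-13.3)), (34, np.float64(-7.78), np.float64(-11.0)), (38, np.float64(-6.14), np.float64(-9.9))]
top [(2, np.float64(2.34), np.float64(14.0)), (6, np.float64(2.48), np.float64(14.2)), (10, np.float64(2.32), np.float64(13.9)), (14, np.float64(2.03), np.float64(13.3)), (18, np.float64(1.73), np.float64(13.3)), (22, np.float64(2.02), np.float64(13.2)), (26, np.float64(2.01), np.float64(13.2)), (30, np.float64(2.58), np.float64(13.7)), (34, np.float64(3.15), np.float64(15.4)), (38, np.float64(11.55), np.float64(10.0))]
top 0.65 [(np.float64(338.0), np.float64(0.5), np.float64(1.0)), (np.float64(340.8), np.float64(1.0), np.float64(1.0)), (np.float64(344.3), np.float64(0.0), np.float64(1.0)), (np.float64(349.0), np.float64(-0.5), np.fl
[... 566 characters left out ...]
float64(1.5)), (np.float64(447.4), np.float64(-1.5), np.float64(1.0)), (np.float64(457.8), np.float64(-1.0), np.float64(1.0)), (np.float64(500.0), np.float64(-1.0), np.float64(0.5)), (np.float64(543.8), np.float64(-1.0), np.float64(1.5))] [4373, 3007, 1946, 1142, 685, 443, 458, 580, 834, 1104, 1404, 1692, 1940, 2203, 2470]
scene 0.8 [(np.float64(381.3), np.float64(-1.5), np.float64(1.5)), (np.float64(400.0), np.float64(-1.5), np.float64(1.0)), (np.float64(442.0), np.float64(-1.0), np.float64(1.0)), (np.float64(473.6), np.float64(-1.5), np.float64(2.0)), (np.float64(479.0), np.float64(-1.0), np.float64(0.5))] [3331, 2276, 1409, 800, 491, 381, 442, 610, 845, 1097, 1310, 1547, 1733, 1974, 2226]
```

```bash
cat > meas.py <<'E'
from st import *
from scipy.ndimage import map_coordinates
def measure(ims):
    s=env.sense(); Rt=R.from_rotvec(s["tcp_rot"]).as_matrix(); tip=s["position"]+Lk*Rt[:,2]; res={}
    for k in C:
        G=ims[k].mean(2); o=[]
        for h in range(3,16,2):
            P=tip+h*n; a,b,c=proj(k,[P,P+n,P-3*F[:,1]]); d=b-a; d/=np.linalg.norm(d); q=np.array([-d[1],d[0]]); q*=np.sign(q@(c-a))
            t=np.arange(-6,6.01,.1); g=np.gradient(map_coordinates(G,[a[1]+t*q[1],a[0]+t*q[0]],order=3))
            o.append((t[np.argmin(g)]+t[np.argmax(g)])/2/((c-a)@q/3))
        L=-np.median(o); P=tip+L*F[:,1]   # along-axis edge of the tip's disc, sample up the slope
        u=np.arange(-2,20,.1); pts=proj(k,P+u[:,None]*F[:,0]); pr=map_coordinates(G,[pts[:,1],pts[:,0]],order=3)
        g=np.gradient(pr); m=(u>1)&(u<13); res[k]=(round(L,2),round(u[m][np.argmax(g[m])],1))
    return res
E
python3 - <<'E'
from meas import *
print("t151",measure({k:np.load(f"pics/{k}_hov.npy") for k in C}))
for t in (91,31):
    env.goto_joints(env.solve_ik(tcp(25.7),rot(t)))
    env.dwell(.15); print(t,tiph(env.sense()),env.sense()["qpos"][5],measure({k:avg(k,8) for k in C}))
print(env.sense()["clock"])
E
```

```text
t151 {'scene': (np.float64(-2.66), np.float64(4.4)), 'top': (np.float64(-2.34), np.float64(7.4))}
91 [ 3.81865802e-02 -3.77462612e-03  2.56834860e+01] -0.8980047306735831 {'scene': (np.float64(-3.8), np.float64(3.6)), 'top': (np.float64(-1.6), np.float64(8.1))}
31 [7.84481429e-03 3.01423378e-03 2.56814395e+01] -1.945224296076942 {'scene': (np.float64(-2.64), np.float64(3.1)), 'top': (np.float64(-0.15), np.float64(6.2))}
20.6083
```

The offset is mostly a camera/robot bias of about -2.4 mm lateral (the blade relative to the hole in the same images), and only slightly a rotating one. I'll correct laterally and try the insertion with a force limit.

```bash
cat >> st.py <<'E'
def st(lbl=""):
    s=env.sense(); print(lbl,round(s["clock"],2),"tip",tiph(s).round(2),"F",(F.T@s["ft_force"]).round(1),"M",(F.T@s["moment"]).round(2),"q6",round(s["qpos"][5],2)); return s
def go(h,off,t,speed,mf=None):
    r=env.move_straight(tcp(h,off),frame=rot(t),speed=speed,max_force=mf); s=st(f"h={h} off={np.round(off,1)} t={t} stop={r}"); return r,s
E
python3 - <<'E'
from st import *
o=(0,2.3)
env.goto_joints(env.solve_ik(tcp(25.7,o),rot(151))); st()
go(0,o,151,60,12)
r,s=go(-22.5,o,151,20,10)
E
```

```text
22.43 tip [2.000e-02 2.300e+00 2.572e+01] F [-1.5 -0.6 -1.8] M [-0.04  2.13 -0.01] q6 0.15
h=0 off=[0.  2.3] t=151 stop=False 23.0 tip [ 0.11  2.27 -0.18] F [-0.3 -0.4 -1.1] M [0.02 2.22 0.07] q6 0.16
h=-22.5 off=[0.  2.3] t=151 stop=False 24.27 tip [  0.09   2.53 -21.51] F [0.1 2.2 7.7] M [1.07 1.41 0.02] q6 0.17
```

Dropped to -21.5 mm on the first trial. I'll press further with limited force to verify it is on the floor.

```bash
python3 - <<'E'
from st import *
o=(0,2.5)
r,s=go(-26,o,151,10,15)
env.dwell(.3); s=st()
ims={k:avg(k,6) for k in C}; out=[]
for k,(x,y) in {"top":(310,140),"scene":(150,190)}.items():
    out.append(np.clip(cv2.resize(ims[k][y:y+70,x:x+80],(400,350),interpolation=cv2.INTER_CUBIC)*1.1,0,255))
cv2.imwrite("pics/home.png",np.hstack(out).astype(np.uint8))
E
```

```text
h=-26 off=[0.  2.5] t=151 stop=True 24.62 tip [  0.34   2.9  -21.46] F [ 1.4 -0.   5.4] M [0.15 0.96 0.03] q6 0.17
 24.93 tip [  0.27   2.91 -21.45] F [1.7 0.3 5.3] M [ 0.05  0.85 -0.02] q6 0.17
```

View pics/home.png

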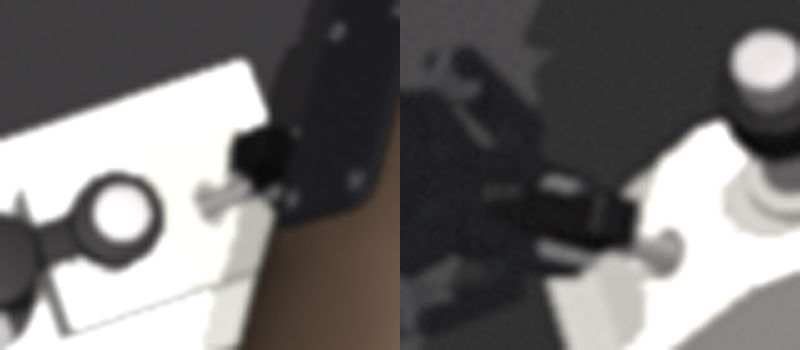

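The picture shows the blade sunk in the counterbore (top crop about (210,205), scene crop (668,250)). The key stops hard at -21.5 mm against an expected -22, so it is home. Now tightening in steps, following laterally.

```bash
python3 - <<'E'
from st import *
s=env.sense(); off=tiph(s)[:2]; t=151
while t>151-100:
    t-=9
    env.goto_joints(env.solve_ik(tcp(-22.3,off),rot(t)))
    s=st(f"t={t}"); m=F.T@s["moment"]; off=tiph(s)[:2]
    f=F.T@s["ft_force"]
    if m[2]>.9 or np.hypot(f[0],f[1])>35 or tiph(s)[2]>-19.5: break
env.dwell(.3); st("end")
E
```

```text
t=142 25.8 tip [  0.3    2.82 -21.47] F [1.4 0.6 6.7] M [ 0.64  1.38 -0.05] q6 0.02
t=133 26.07 tip [  0.48   2.78 -21.46] F [1.5 1.2 6.1] M [ 0.71  1.16 -0.05] q6 -0.14
t=124 26.35 tip [  0.67   2.77 -21.5 ] F [0.6 2.  6.1] M [ 0.68  1.11 -0.02] q6 -0.3
t=115 26.62 tip [  0.91   2.75 -21.47] F [2.  1.1 5.7] M [ 0.67  1.05 -0.05] q6 -0.45
t=106 26.9 tip [  1.14   2.67 -21.48] F [0.5 1.5 6. ] M [ 0.55  1.12 -0.1 ] q6 -0.61
t=97 27.18 tip [  1.32   2.58 -21.5 ] F [1.6 0.7 6.2] M [ 0.57  1.14 -0.07] q6 -0.77
t=88 27.45 tip [  1.49   2.45 -21.5 ] F [0.8 1.  6.2] M [ 0.59  1.19 -0.01] q6 -0.92
t=79 27.73 tip [  1.63   2.28 -21.47] F [-0.   1.2  6. ] M [ 0.46  1.16 -0.03] q6 -1.08
t=70 28.0 tip [  1.76   2.11 -21.51] F [1.5 0.3 6.2] M [0.46 1.26 0.02] q6 -1.24
t=61 28.27 tip [  1.86   1.91 -21.49] F [1.9 1.2 6.2] M [ 0.48  1.37 -0.06] q6 -1.4
t=52 28.55 tip [  1.91   1.76 -21.52] F [1.3 0.9 5.8] M [ 0.47  1.37 -0.08] q6 -1.55
t=43 28.82 tip [  1.86   1.54 -21.53] F [0.8 0.7 6. ] M [ 0.33  1.55 -0.07] q6 -1.71
end 29.12 tip [  1.84   1.53 -21.52] F [1.2 0.8 6.2] M [ 0.31  1.5  -0.04] q6 -1.71
```

Turned 108° with no stop felt, which is more than the 1.2 rad plus play allows. I'll look before doing anything else, overlaying the key model predicted from the tool pose.

```bash
python3 - <<'E'
from st import *
from key import box,edges
s=st(); print(s["opening"],s["joint_efforts"].round(2))
Rt=R.from_rotvec(s["tcp_rot"]).as_matrix(); Rk=np.c_[Rt[:,0],-Rt[:,1],-Rt[:,2]]; tip=s["position"]+Lk*Rt[:,2]
B=(box-[0,0,20])@Rk.T+tip; ims={k:avg(k,8) for k in C}; out=[]
a=np.linspace(0,2*np.pi,30); sh=(np.c_[11*np.cos(a),11*np.sin(a),65+0*a])@Rk.T+tip; hole=np.c_[13.5*np.cos(a),13.5*np.sin(a),0*a]@F.T+Oc
for k,(x,y) in {"top":(335,150),"scene":(160,205)}.items():
    q=8; I=np.clip(cv2.resize(ims[k][y:y+45,x:x+49],(392,360),interpolation=cv2.INTER_CUBIC)*1.5,0,255).astype(np.uint8); J=I.copy()
    pr=lambda P:((proj(k,P)-[x,y]+.5)*q).round().astype(int)
    p=pr(B).tolist()
    for i,j in edges: cv2.line(J,p[i],p[j],(0,255,255),1)
    cv2.polylines(J,[pr(sh)],True,(0,0,255)); cv2.polylines(J,[pr(hole)],True,(255,0,0)); out.append(np.vstack([I,J])[:720])
cv2.imwrite("pics/turn.png",cv2.resize(np.hstack(out),None,fx=.83,fy=.83))
E
```

```text
29.12 tip [  1.84   1.53 -21.52] F [1.2 0.8 6.2] M [ 0.31  1.5  -0.04] q6 -1.71
0.2716637279694913 [ 2.070e+00 -7.972e+01  2.590e+01  3.690e+00 -7.400e-01  3.000e-02]
```

View pics/turn.png

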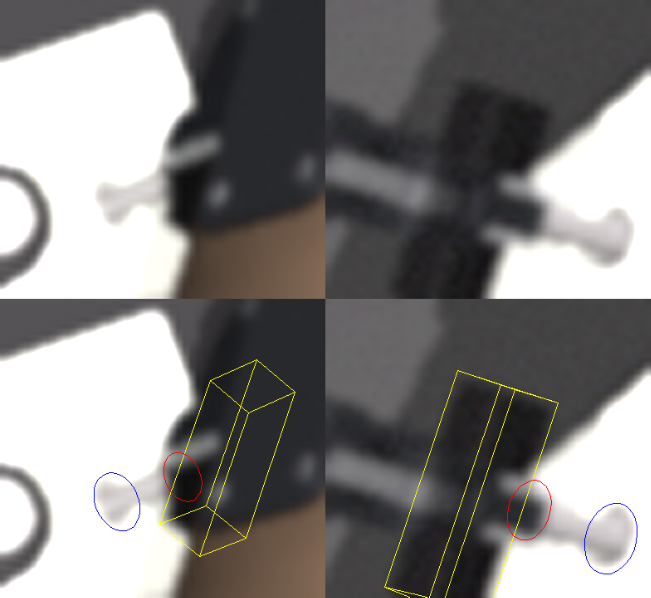

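The overlay shows the bar following the gripper and the shoulder about 43 mm off the face, so the key is home. Continuing clockwise with averaged torque readings to find the stop.

```bash
python3 - <<'E'
from st import *
def mz(k=6):
    a=[]
    for _ in range(k): env.dwell(.02); a.append((F.T@env.sense()["moment"])[2])
    return round(float(np.mean(a)),3),round(float(np.std(a)),3)
off=tiph(env.sense())[:2]; print("now",mz())
for t in (36,29,22,15,8,1,-6):
    env.goto_joints(env.solve_ik(tcp(-22.3,off),rot(t))); s=env.sense(); off=tiph(s)[:2]
    m=mz(3); print(t,round(s["clock"],2),tiph(s).round(2),"mz",m,(F.T@s["ft_force"]).round(1),"q",s["qpos"][5].round(3),"tau6",s["joint_efforts"][5].round(3),s["opening"].round(3))
    if abs(m[0])>.6: break
E
```

```text
now (-0.026, 0.02)Traceback (most recent call last):
  File "<stdin>", line 9, in <module>
AttributeError: 'float' object has no attribute 'round'
```

```bash
python3 - <<'E'
from st import *
def mz(k=6):
    a=[]
    for _ in range(k): env.dwell(.02); a.append((F.T@env.sense()["moment"])[2])
    return round(float(np.mean(a)),3),round(float(np.std(a)),3)
off=tiph(env.sense())[:2]; print("now",mz())
for t in (29,22,15,8,1,-6):
    env.goto_joints(env.solve_ik(tcp(-22.3,off),rot(t))); s=env.sense(); off=tiph(s)[:2]
    m=mz(3); print(t,round(s["clock"],2),tiph(s).round(2),"mz",m,(F.T@s["ft_force"]).round(1),"q",s["qpos"][5],"tau6",s["joint_efforts"][5],s["opening"])
    if abs(m[0])>.6: break
E
```

```text
now (-0.028, 0.027)
29 30.68 [  1.73   1.07 -21.49] mz (-0.012, 0.005) [0.9 1.  5.8] q -1.9525533717405854 tau6 -0.44240481220185757 0.26974357286781886
22 30.98 [  1.83   0.98 -21.51] mz (-0.027, 0.018) [0.9 1.  6.8] q -2.075003366202308 tau6 -0.43928442522883415 0.27532612656352806
15 31.27 [  1.83   0.91 -21.52] mz (-0.01, 0.013) [-0.8  1.3  6.4] q -2.197247333510589 tau6 -0.4598008096218109 0.27458443930772836
8 31.57 [  1.83   0.78 -21.49] mz (-0.012, 0.055) [-0.   2.   6.5] q -2.319556350564989 tau6 -0.44837621971964836 0.27318355930063554
1 31.88 [  1.76   0.67 -21.49] mz (-0.089, 0.019) [0.9 0.9 7.4] q -2.4419431315165627 tau6 -0.39906428195536137 0.27449015411275823
-6 32.17 [  1.64   0.54 -21.48] mz (-0.068, 0.017) [0.1 0.5 7. ] q -2.564178831018828 tau6 -0.3827897273004055 0.2720283014244565
```

```bash
python3 - <<'E'
from st import *
def mz(k=8):
    a=[]
    for _ in range(k): env.dwell(.02); s=env.sense(); a.append([(F.T@s["moment"])[2],s["joint_efforts"][5]])
    return np.mean(a,0).round(3),np.std(a,0).round(3)
A=np.array([.55,1.5]); off=tiph(env.sense())[:2]; print("now",mz())
for t in (2,10,18,26,18,10,2,-6):
    env.goto_joints(env.solve_ik(tcp(-22.3,off),rot(t))); s=env.sense(); off=tiph(s)[:2]
    print(t,round(s["clock"],2),tiph(s).round(2),*mz(),(F.T@s["ft_force"]).round(1))
E
```

```text
now (array([-0.084,  0.059]), array([0.021, 0.023]))
2 32.62 [  1.64   0.63 -21.5 ] [0.025 0.066] [0.036 0.099] [1.1 2.7 7.6]
10 33.01 [  1.69   0.74 -21.48] [0.013 0.065] [0.024 0.099] [0.5 0.8 6.8]
18 33.4 [  1.75   0.89 -21.49] [0.022 0.065] [0.03  0.099] [1.3 0.9 6.5]
26 33.79 [  1.8    1.02 -21.52] [0.038 0.065] [0.046 0.099] [0.5 1.4 6.8]
18 34.18 [  1.77   0.94 -21.51] [-0.044 -0.062] [0.029 0.1  ] [0.3 0.5 6.7]
10 34.58 [  1.66   0.72 -21.5 ] [-0.023 -0.079] [0.024 0.1  ] [-0.3  1.1  5.7]
2 34.97 [  1.59   0.46 -21.48] [-0.047 -0.076] [0.032 0.1  ] [ 0.5 -0.   6.2]
-6 35.36 [  1.57   0.47 -21.5 ] [-0.015 -0.069] [0.024 0.099] [0.4 1.4 6.6]
```

The torque flips with no dead zone, so the key seems to spin without driving the screw. Testing by touch: raise it 5 mm and probe sideways to see what confines the tip.

```bash
python3 - <<'E'
from st import *
off=tiph(env.sense())[:2]; t=-6
go(-16.5,off,t,40)
for d in ((4,0),(-4,0),(0,4),(0,-4)):
    go(-16.5,off+np.array(d),t,25,10); go(-16.5,off,t,25)
E
```

```text
h=-16.5 off=[1.6 0.5] t=-6 stop=False 35.78 tip [  1.43   0.36 -17.01] F [-0.7  0.3 -1.6] M [0.18 1.95 0.02] q6 -2.57
h=-16.5 off=[5.6 0.5] t=-6 stop=False 36.09 tip [  4.89   0.64 -16.75] F [-7.4  1.1 -3.9] M [0.33 4.96 0.05] q6 -2.58
h=-16.5 off=[1.6 0.5] t=-6 stop=False 36.4 tip [  2.73   0.55 -16.69] F [ 4.2  0.9 -0.5] M [ 0.89 -0.06  0.01] q6 -2.57
h=-16.5 off=[-2.4  0.5] t=-6 stop=False 36.71 tip [ -1.27   0.75 -16.6 ] F [5.7 2.6 0.1] M [ 1.25 -0.95 -0.01] q6 -2.57
h=-16.5 off=[1.6 0.5] t=-6 stop=False 37.02 tip [  0.8    0.77 -16.43] F [-4.4  3.  -3. ] M [1.27 3.52 0.02] q6 -2.57
h=-16.5 off=[1.6 4.5] t=-6 stop=False 37.33 tip [  1.04   2.36 -16.32] F [-5.4 -4.5 -3.8] M [-2.27  4.01  0.04] q6 -2.57
h=-16.5 off=[1.6 0.5] t=-6 stop=False 37.63 tip [  1.01   0.83 -16.31] F [-5.7  2.5 -2. ] M [1.14 4.45 0.1 ] q6 -2.57
h=-16.5 off=[ 1.6 -3.5] t=-6 stop=False 37.94 tip [  0.91  -0.68 -16.27] F [-5.9  9.8 -1. ] M [4.53 4.22 0.06] q6 -2.58
h=-16.5 off=[1.6 0.5] t=-6 stop=False 38.25 tip [  1.19   0.78 -16.26] F [-6.2  2.4 -1.8] M [ 1.23  4.9  -0.  ] q6 -2.57
```

The tip is confined sideways, yet nothing resists rotation. I'll draw it out to the exact earlier hover pose and compare the images before and after: has the screw turned, and has the key moved in the jaws?

```bash
python3 - <<'E'
from meas import *
off=tiph(env.sense())[:2]; go(25.7,off,-6,100)
env.goto_joints(env.solve_ik(tcp(25.7),rot(151))); env.dwell(.1); st()
ims={k:avg(k,10) for k in C}; print(measure(ims)); out=[]
for k,(x,y) in {"top":(336,160),"scene":(181,223)}.items():
    a=np.load(f"pics/{k}_hov.npy"); b=ims[k]; np.save(f"pics/{k}_hov2.npy",b); w,h,q=36,30,7
    f=lambda I:cv2.resize(I[y:y+h,x:x+w],(w*q,h*q),interpolation=cv2.INTER_CUBIC)
    g=lambda I:np.clip((f(I)-60)*255/190,0,255)
    out.append(np.hstack([g(a),g(b),np.clip(128+3*(f(b)-f(a)),0,255)]))
cv2.imwrite("pics/cmp.png",np.vstack(out).astype(np.uint8))
E
```

```text
h=25.7 off=[1.2 0.8] t=-6 stop=False 38.83 tip [ 1.73  0.44 25.43] F [-0.7  0.1 -2.1] M [0.01 2.17 0.01] q6 -2.59
 41.26 tip [-1.000e-02 -1.000e-02  2.566e+01] F [-0.6  0.8 -0.8] M [0.   2.13 0.02] q6 0.15
{'scene': (np.float64(-2.14), np.float64(4.0)), 'top': (np.float64(-1.31), np.float64(8.3))}
```

View pics/cmp.png

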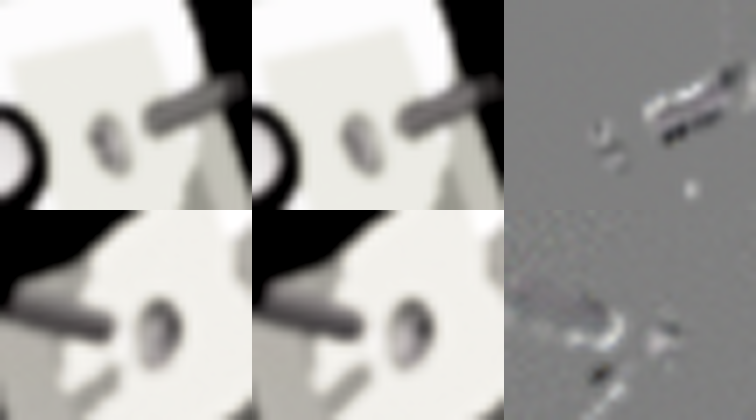

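The difference picture shows the hole's appearance did change: bright and dark spots at top-diff (598,130)/(600,150) and scene-diff (660,345)/(670,325). So the screw turned. I'll fit the mark's before and after angles from the difference images.

```bash
python3 - <<'E'
from st import *
off=[-1.3,.9]; ang=np.radians(np.arange(0,360,6))
def prep(sig,dr):
    B={}
    for k in win:
        x,y,w,h=win[k]; p=(RY[k][0].reshape(h,S,w,S,2).mean((1,3))).reshape(-1,2)-off; m=(p**2).sum(1)<15**2
        a,b=[np.load(f"pics/{k}_hov{i}.npy").mean(2)[y:y+h,x:x+w].ravel()[m] for i in("","2")]
        sc=100/np.median(np.load(f"pics/{k}.npy").mean(2)[y:y+h,x:x+w])
        Q=[]
        for t in ang:
            M=basis(k,off,t,sig,dr)[m]; Q.append(np.c_[M[:,10],M[:,7]])
        B[k]=((b-a)*sc,np.array(Q))
    return B
for sig in(.65,.8):
  for dr in(1.5,2.):
    B=prep(sig,dr); Y=np.concatenate([B[k][0] for k in B]); Q=np.concatenate([B[k][1] for k in B],1); res=[]
    for i in range(60):
        for j in range(60):
            X=Q[j]-Q[i]; c,_,_,_=np.linalg.lstsq(X,Y,rcond=None); 
            if c[0]<0: res.append((((Y-X@c)**2).sum(),i*6,j*6,c.round(0).tolist()))
    res.sort(); print(sig,dr,"base",round((Y**2).sum()),[(round(e),i,j,(i-j)%360,c) for e,i,j,c in res[:6]])
    pr=[r for r in res if 0<(r[1]-r[2])%360<75]; print("   cw<75:",[(round(e),i,j,(i-j)%360,c) for e,i,j,c in pr[:5]])
E
```

```text
0.65 1.5 base 373 [(289, 336, 156, 180, [-13.0, -243.0]), (293, 150, 330, 180, [-52.0, -263.0]), (294, 150, 30, 120, [-47.0, -224.0]), (297, 24, 144, 240, [-16.0, -241.0]), (297, 324, 144, 180, [-16.0, -241.0]), (298, 156, 18, 138, [-22.0, 19.0])]
   cw<75: [(328, 144, 114, 30, [-14.0, 7.0]), (330, 144, 108, 36, [-13.0, 3.0]), (330, 150, 90, 60, [-22.0, -74.0]), (331, 120, 114, 6, [-39.0, 59.0]), (331, 150, 108, 42, [-13.0, 1.0])]
0.65 2.0 base 373 [(278, 24, 144, 240, [-9.0, -126.0]), (278, 324, 144, 180, [-9.0, -126.0]), (283, 336, 156, 180, [-7.0, -117.0]), (284, 150, 24, 126, [-5.0, 52.0]), (284, 150, 324, 186, [-5.0, 52.0]), (285, 18, 138, 240, [-10.0, -132.0])]
   cw<75: [(323, 120, 114, 6, [-20.0, 69.0]), (324, 144, 114, 30, [-9.0, 9.0]), (327, 150, 84, 66, [-1.0, 37.0]), (327, 150, 114, 36, [-8.0, 8.0]), (327, 138, 114, 24, [-9.0, 10.0])]
0.8 1.5 base 373 [(267, 336, 156, 180, [-38.0, -466.0]), (272, 24, 144, 240, [-48.0, -520.0]), (272, 324, 144, 180, [-48.0, -520.0]), (280, 150, 330, 180, [-67.0, -356.0]), (282, 150, 30, 120, [-61.0, -297.0]), (285, 18, 138, 240, [-34.0, -542.0])]
   cw<75: [(312, 120, 114, 6, [-63.0, 104.0]), (316, 222, 162, 60, [-47.0, -411.0]), (320, 144, 114, 30, [-19.0, 9.0]), (320, 216, 156, 60, [-26.0, -286.0]), (322, 150, 90, 60, [-31.0, -112.0])]
0.8 2.0 base 373 [(253, 24, 144, 240, [-24.0, -234.0]), (253, 324, 144, 180, [-24.0, -234.0]), (264, 336, 156, 180, [-19.0, -207.0]), (272, 18, 138, 240, [-19.0, -207.0]), (272, 318, 138, 180, [-19.0, -207.0]), (273, 150, 24, 126, [-3.0, 85.0])]
   cw<75: [(300, 120, 114, 6, [-28.0, 121.0]), (317, 144, 114, 30, [-11.0, 14.0]), (317, 132, 114, 18, [-14.0, 28.0]), (318, 138, 114, 24, [-13.0, 16.0]), (321, 132, 126, 6, [-39.0, 49.0])]
```

The fit is inconclusive. A decisive cheap test: re-insert at t=151. If the screw followed the key to t=-6, the hex will now block at about -10 mm. If it never followed, it will drop in again.

```bash
python3 - <<'E'
from st import *
o=(.2,2.7)
go(-4,o,151,120,15)
r,s=go(-22.2,o,151,30,10)
E
```

```text
h=-4 off=[0.2 2.7] t=151 stop=False 42.66 tip [ 0.26  2.75 -4.04] F [-0.7 -0.3 -1.3] M [-0.07  2.16  0.07] q6 0.16
h=-22.2 off=[0.2 2.7] t=151 stop=True 43.05 tip [  0.34   2.2  -12.05] F [ 2.5 -0.9  0.5] M [-0.75  1.03 -0.02] q6 0.17
```

Blocked at -12 mm, so the screw did turn with the key and its phase has changed. Rotating clockwise with light pressure until it drops in.

```bash
python3 - <<'E'
from st import *
s=env.sense(); p=tiph(s); t=151
while t>85:
    t-=8
    env.goto_joints(env.solve_ik(tcp(p[2]-.9,p[:2]),rot(t))); s=st(f"t={t}"); p=tiph(s)
    if p[2]<-13.2: break
if p[2]<-13.2:
    r,s=go(-22.3,p[:2],t,30,12)
E
```

```text
t=143 43.31 tip [  0.59   1.94 -12.88] F [ 1.1 -0.2  0.5] M [-0.67  1.18 -0.  ] q6 0.03
t=135 43.57 tip [  0.57   1.91 -13.98] F [ 0.5 -1.1 -0.4] M [-0.45  1.46 -0.03] q6 -0.1
h=-22.3 off=[0.6 1.9] t=135 stop=True 43.89 tip [  0.59   1.87 -21.42] F [ 1.7 -0.7  4.4] M [-0.13  1.01 -0.05] q6 -0.1
```

Dropped home again at t=135, so the hex phase has moved to a new resting angle. Small clockwise steps with torque watched closely.

```bash
python3 - <<'E'
from st import *
p=tiph(env.sense())
for t in range(131,106,-4):
    env.goto_joints(env.solve_ik(tcp(-22.4,p[:2]),rot(t))); s=st(f"t={t}"); p=tiph(s); print("   ",s["joint_efforts"][5],s["opening"])
    if abs((F.T@s["moment"])[2])>.25: break
E
```

```text
t=131 44.14 tip [  0.57   1.91 -21.41] F [ 1.3 -1.1  6.2] M [-0.26  1.24  0.01] q6 -0.17
    -0.2957998216152191 0.27439523458444254
t=127 44.39 tip [  0.5    1.94 -21.4 ] F [1.6 0.2 5.4] M [-0.29  1.31 -0.03] q6 -0.24
    -0.2481521386653185 0.27254934676359766
t=123 44.64 tip [  0.51   1.82 -21.4 ] F [ 1.8 -0.6  5.1] M [-0.49  1.23  0.02] q6 -0.31
    -0.2619652356952429 0.27177277351324114
t=119 44.89 tip [  0.65   1.73 -21.41] F [ 2.2 -0.8  5.2] M [-0.39  0.91 -0.02] q6 -0.38
    -0.2615410555154085 0.26999610753574643
t=115 45.14 tip [  0.86   1.7  -21.4 ] F [ 2.  -0.8  6. ] M [-0.36  0.87 -0.01] q6 -0.45
    -0.2581591811031103 0.27425796966491767
t=111 45.39 tip [  0.93   1.7  -21.43] F [ 1.5 -1.3  6.1] M [-0.29  1.06  0.02] q6 -0.52
    -0.28120720759034157 0.2740103260354107
t=107 45.64 tip [  0.95   1.66 -21.39] F [ 1.5 -0.6  5.6] M [-0.31  1.16  0.05] q6 -0.59
    -0.28221881948411465 0.27554531165323054
```

The clock stands still now, so I'll compare the saved hover images (same TCP pose before and after) around the handle, to see whether the bar has slipped in the jaws. This is my last view.

```bash
python3 - <<'E'
import numpy as np,cv2
out=[]
for k,(x,y) in {"top":(345,140),"scene":(135,200)}.items():
    a,b=[np.load(f"pics/{k}_hov{i}.npy") for i in("","2")]; w,h,q=66,50,6
    f=lambda I:np.clip(cv2.resize(I[y:y+h,x:x+w],(w*q,h*q),interpolation=cv2.INTER_CUBIC)*2.2,0,255)
    print(k,np.abs(a-b)[y:y+h,x:x+w].mean(), np.abs(a-b)[y:y+h,x:x+w].max(), np.abs(a-b)[300:400,50:150].mean())
    out.append(np.hstack([f(a),f(b)]))
cv2.imwrite("pics/bar.png",np.vstack(out).astype(np.uint8))
E
```

```text
top 0.7761642 28.125 0.22399172
scene 1.3233788 28.024994 0.80136
```

View pics/bar.png

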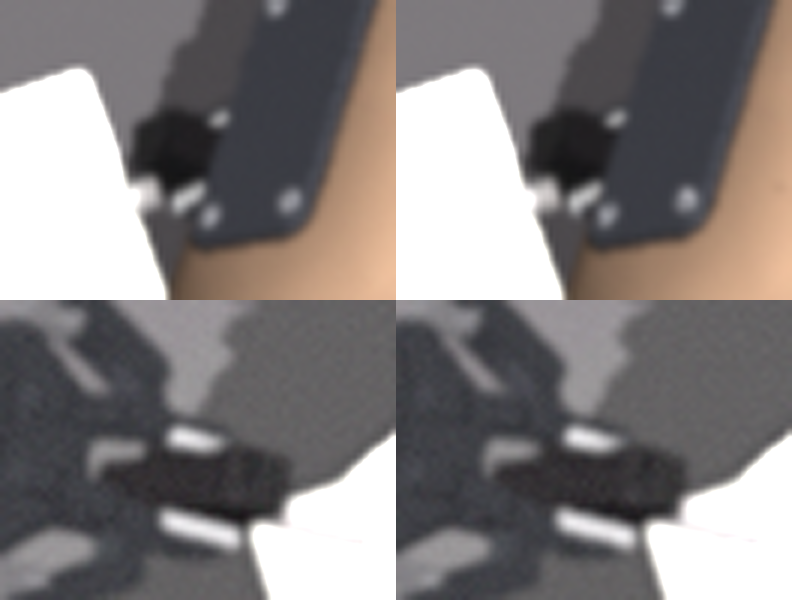

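The bar has not slipped in the jaws, so the key rotated rigidly with the tool and the screw followed it clockwise by well over the 1.2 rad it could need, although no firm stop showed in the torque. I'll give one more clockwise check, then draw the key straight out and carry it back over the rack.

```bash
python3 - <<'E'
from st import *
p=tiph(env.sense())
for t in (95,83,72):
    env.goto_joints(env.solve_ik(tcp(-22.4,p[:2]),rot(t))); s=st(f"t={t}"); p=tiph(s)
    if abs((F.T@s["moment"])[2])>.4: break
go(8,p[:2],t,120,40)
v=np.load("keyv.npy"); hi=tcp(120); Rd=(R.from_euler('z',v[2])*R.from_euler('x',np.pi)).as_rotvec()
env.move_straight([hi[0],hi[1],420],frame=rot(151),speed=170); st("high")
env.move_straight([v[0],v[1],420],frame=Rd,speed=200)
env.move_straight([v[0],v[1],250],frame=Rd,speed=180); env.dwell(.1); s=env.sense(); print(s["clock"],s["position"],s["tcp_rot"],s["opening"],s["ft_force"])
ims={k:avg(k,4) for k in C}
for k in C:
    a=np.load(f"pics/{k}_lift.npy"); np.save(f"pics/{k}_ret.npy",ims[k])
# shift of blade near tip vs. first lift picture, scene camera
from scipy.ndimage import map_coordinates
tip=np.array([v[0],v[1],s["position"][2]-Lk])
for nm in("lift","ret"):
    G=np.load(f"pics/scene_{nm}.npy").mean(2); o=[]
    for h in range(4,40,6):
        a=proj("scene",tip+[0,0,h])[0]; b=proj("scene",tip+[0,0,h]+np.array([0,3,0]))[0]; t=np.arange(-18,18.1,.3); pr=map_coordinates(G,[a[1]+t*(b-a)[1]/3,a[0]+t*(b-a)[0]/3],order=3)
        o.append([int(x) for x in pr[::8]])
    print(nm,o)
E
```

```text
t=95 45.96 tip [  0.98   1.63 -21.42] F [ 1.6 -1.8  4.8] M [-0.35  1.12 -0.04] q6 -0.8
t=83 46.27 tip [  0.99   1.54 -21.41] F [ 2.2 -1.9  5.6] M [-0.45  1.16 -0.01] q6 -1.01
t=72 46.58 tip [  0.93   1.48 -21.46] F [ 1.  -0.9  5.6] M [-0.44  1.23 -0.  ] q6 -1.2
h=8 off=[0.9 1.5] t=72 stop=False 46.98 tip [0.66 1.58 7.81] F [-0.7 -0.1 -0.8] M [0.04 2.21 0.  ] q6 -1.22
high 48.5 tip [ 6.7670e+01 -9.0000e-02  2.1609e+02] F [-0.3 -0.3 -0.9] M [-0.02  2.19 -0.06] q6 -0.06
52.8583 [614.53119396 247.2234817  251.47241799] [-3.12889873 -0.26982764 -0.00331014] 0.26908779427020074 [-0.0313392   0.23841968 -2.55798079]
lift [[111, 111, 111, 111, 105, 94, 85, 83, 86, 88, 89, 96, 104, 110, 112, 111], [111, 112, 112, 110, 104, 91, 82, 84, 86, 87, 89, 97, 107, 111, 112, 108], [112, 115, 113, 111, 103, 91, 82, 83, 86, 87, 91, 98, 107, 112, 105, 89], [112, 112, 112, 109, 102, 90, 83, 84, 87, 88, 91, 99, 106, 101, 81, 49], [112, 111, 112, 110, 101, 89, 82, 83, 87, 88, 91, 97, 95, 74, 43, 18], [111, 111, 111, 110, 101, 89, 82, 84, 86, 87, 87, 80, 62, 37, 16, 14]]
ret [[111, 111, 112, 111, 108, 98, 87, 83, 85, 87, 89, 93, 101, 109, 111, 112], [112, 112, 112, 112, 107, 96, 84, 84, 86, 89, 88, 94, 104, 110, 111, 111], [112, 114, 113, 112, 107, 95, 84, 83, 86, 88, 90, 95, 103, 110, 111, 100], [113, 114, 113, 110, 105, 95, 85, 83, 86, 88, 89, 93, 102, 107, 93, 67], [112, 112, 111, 111, 104, 94, 84, 82, 86, 88, 89, 95, 98, 87, 60, 30], [111, 112, 112, 111, 106, 95, 84, 83, 87, 88, 89, 88, 78, 50, 23, 12]]
```

The key sits in the jaws as it did at the lift, shifted by about 0.7 mm. Inserting it into its hole with a force limit.

```bash
python3 - <<'E'
from h import *
v=np.load("keyv.npy"); x,y=v[0],v[1]-.6
r=env.move_straight([x,y,205],speed=70,max_force=12); s=env.sense(); print(r,s["clock"],s["position"],s["ft_force"])
if not r:
    r=env.move_straight([x,y,164.5],speed=60,max_force=12); s=env.sense(); print(r,s["clock"],s["position"],s["ft_force"],s["moment"])
    if s["position"][2]<168.5:
        env.let_go(); env.dwell(.1); print(env.sense()["opening"]); env.move_straight([x,y,260],speed=110); print(env.sense()["clock"],env.sense()["ft_force"])
        ims={k:avg(k,5) for k in C}
        for k,(cx,cy) in {"top":(202,190),"scene":(380,215)}.items():
            d=np.abs(ims[k]-np.load(f"pics/{k}.npy")).mean(2); np.save(f"pics/{k}_fin.npy",ims[k])
        b=np.load("pics/scene.npy").mean(2); f=ims["scene"].mean(2)
        P=proj("scene",[[614,247,z] for z in(127,)]+[[614+30*np.cos(.17),247+5,127],[643,163,117]]); print([(int(b[int(q[1]),int(q[0])]),int(f[int(q[1]),int(q[0])])) for q in P])
E
```

```text
False 54.05 [614.03209699 246.29824115 205.01452012] [ 0.58156996  0.41031451 -1.9059498 ]
True 54.6917 [613.84910698 246.28097439 165.34189373] [-1.11547784 -1.99999077  5.70360461] [-0.02201937  0.64075349  0.0305314 ]
0.998531964350595
56.4333 [-0.33059094 -0.24321951  0.37534113]
[(41, 22), (43, 23), (44, 23)]
```

```bash
python3 - <<'E'
from h import *
for k,(x,y,w,h) in {"scene":(366,192,34,30)}.items():
    a=np.load(f"pics/{k}.npy").mean(2); f=np.load(f"pics/{k}_fin.npy").mean(2)
    m=cv2.matchTemplate(cv2.equalizeHist(f[y-6:y+h+6,x-6:x+w+6].astype(np.uint8)),cv2.equalizeHist(a[y:y+h,x:x+w].astype(np.uint8)),cv2.TM_CCOEFF_NORMED)
    _,v,_,loc=cv2.minMaxLoc(m); print(k,"corr",v,"shift px",np.array(loc)-6)
s=env.sense(); print(s["clock"],s["opening"],s["ft_force"])
env.sign_off()
E
```

```text
scene corr 0.9407814145088196 shift px [0 0]
56.9333 1.0002203977529076 [ 0.3864655   0.84294805 -0.04197937]
the job is handed in; nothing more can be done
```

I handed the job in at 56.9 s with the large key back in its rack hole. I'm not certain the screw is tight, because I never felt it stop.

- **Key pushed home:** the large black key from the smaller rack went fully into the screw on the first try, before any turning. It came to a hard stop at -21.5 mm, against -22 mm expected.
- **Tightening:** I turned the key clockwise about 157°, more than the 1.2 rad plus play the screw could need, with the key staying home at -21.5 mm. No stop showed in the torque, which stayed under about 0.1 N m.
- **Checks on the turning:**
    - **Bar in the jaws:** images from the same arm position before and after showed it had not slipped.
    - **Re-inserting at the original angle:** this was blocked at -12 mm, so the screw had moved. The key dropped home again 8–16° further clockwise.
    - **Further turning:** I then turned another 63° clockwise from there, again with no stop felt.
    - **Dark mark on the screw:** it was not clearly visible to the cameras, so the angle was never confirmed directly.
    - **Backward turn:** during the tests I also turned the key back about 32°, then forward again.
- **Key returned:** I drew the key straight out and pushed it down the hole until it met resistance. The tool was then at 165.3 mm, the same height as when I grasped it. After release the gripper was clear and open, and the camera match to the start picture was 0.94 with no shift. The arm reported no unexpected contact with the other objects, but I did not check their positions in a final picture.

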